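Load the gift cartons into the gravity rack and latch it for the road

ROBOT

A 6-joint arm with a two-finger parallel gripper is mounted at the origin on the work surface. World frame = base frame: x ahead of the robot, y to its left, z up, the work surface at z = 0. Lengths are in m, angles in rad, forces in N, time in s.
With the tool pointing down it reaches from about 0.35 to 0.85 m from the base axis. Payload 8.1 kg.
Tool frame: the origin (TCP) lies at the centre of the arm's flange, where the gripper is bolted on; the fingertips stand 186 mm ahead of it and the grasp point (between the pads) lies 167 mm ahead of it; z points along the fingers, y is the direction in which the jaws open and shut (so a half turn about z gives the same grasp; the last joint's range is limited). The gripper opens to 93 mm and grips with 3 to 60 N. Pads are 15 mm wide; open, the fingers measure 128 mm over their backs; the gripper's body (75 mm by 188 mm) begins 65 mm behind the grasp point.
Start: joints at [1.125, 0.13, 1.488, -0, 1.523, -0.085], TCP at [0.212, 0.561, 0.405] pointing down, gripper open.
Joint ranges: [-2.96, 2.96], [-0.89, 2.26], [0.02, 2.5], [-1.34, 4.48], [0, 2.73], [-2.66, 2.66]. Speed limits (rad/s): [2.39, 2.39, 2.79, 3.14, 3.14, 3.14].

INTERFACE

Orientations are given as a rotation vector (axis times angle).
In Python, from plant import robot, viewer, order gives the robot as it stands.
- The arm moves only by the tool apply_moves, never from a script. Its argument "deltas" is a list of rows, each a list of 3 entries, a list of its own where there are three numbers: the finger opening in mm, from 0 to 93, then the shift along the tool's x, y, z in mm, then the turn about the tool's z in rad. In form: [[grip, [dx, dy, dz], yaw], ...]. A call has 1 to 5 rows; each row shifts and turns the commanded pose from where the row before left it, along the tool's axes as they then stand; what a row does not reach is not made up. A row lasts 1/8 s, in which the tool goes at most 62.5 mm and 10.7 degrees, less where a joint would pass 70% of its speed; a pose out of reach is approached as far as the arm can. A call is refused whole if a number of a shift passes 62.5 or a number of a turn 0.188, either way. A call with a gripper value outside its range is refused whole. The fingers move at their own pace and stop on an object; "grip_force" is the grip in N (left out, the last holds). Time passes only in rows, so rows that do not move let the fingers close. It gives the time, the measured TCP pose, the force and the opening at its end, in the units of the state.
- robot.read_state(): the state, without advancing time (a new reading comes with each control period).
- viewer.read_camera(name): name is "scene" or "top" or "wrist"; returns the picture (384x512x3 uint8, blue, green, red); there is no depth.
- viewer.get_calibration(name): a dict with "fx", "fy", "cx", "cy" (pixels), "R" (3x3) and "t" (3): a world point X has camera coordinates R X + t. Camera axes: x right, y down, z forward; pixel columns grow to the right and rows downward; lengths in m; the calibration is good to about 2 mm. The wrist camera is an equidistant fisheye: a pixel r from the principal point sees the ray r / f radians off the axis. A picture is of the moment at which its call begins: read the wrist's pose just before it. get_calibration takes no time and is no camera call; for the wrist camera it gives the pose at the moment of the call.
- order.close_job(): hands the job in, once; it reports no verdict.
The state is a dict: "t": time; "q": joint angles; "dq": joint speeds; "joint_torque": joint torques, N m; "tool_pos": TCP position; "orientation": TCP orientation; "force": force on the tool from outside, world axes, zero at the start; "wrist_torque": the same for the moment, N m; "opening": finger opening in m.
Only numpy, scipy, OpenCV 4.12 (cv2) and the standard library are available. Lean on these libraries where they do the work, as an engineer would, in place of code of your own. Each camera call takes 0.05 s, during which the arm holds its last target. There are 200 camera calls.

TASK

Load the three gift cartons into the sloped rack through the open loading gap, upright and lengthwise, each into the lane whose tag has the colour of its sleeve, so that they slide under the clear hood right down to the front stop, the two green ones one behind the other. When all three are down, push the red travel bar down the slope until it clicks home, and let go of everything. Tip no carton over, and leave the jars, the bottle and the canister standing where they are.

Things in the scene. Friction and masses are not known exactly. Their poses are not given: they have to be found in the camera images.
- rack: fixed dark gravity rack, two parallel lanes falling along its own +x, away from the robot, at 20 degrees. Origin: on the counter below the loading gap, on the middle line between the lanes; x level, towards the stop; z up. 152 mm wide; bar runners reach y = +-94 mm, detent housing y = +122 mm. Place and yaw vary. Distances 'along' are along the slope, 'off the floor' square to it
- loading (a point): point on the lane floor plane, rack's middle line, middle of the loading gap: 4 mm along uphill of the floor point straight above the rack's origin (which is 105 mm up). Lane centres are 36 mm to either side in the rack's y; lanes are 64 mm wide between guides 12 mm high, floor slippery: cartons slide by themselves. The gap, open above, is at least 120 mm along, from bar to hood. Axes as rack
- hood_edge (a point): upper edge of the clear hood over both lanes, on its top face, rack's middle line: 60 mm along downhill of point loading and 94 mm off the floor. The hood (underside 90 mm off the floor) runs from here 180 mm along down to the front stop (35 mm high), with clear side walls, so cartons can be put in from above only uphill of it. Axes as rack
- tag_green: green plate 34 x 52 x 4 mm on the hood's upper edge, over the middle of the green lane (which of the two varies). Origin: centre of its underside, 19 mm along downhill of the hood edge; axes as the rack's. A carton resting at the stop has its origin 80 mm further in this x, the next one behind it 1 mm further
- tag_yellow: yellow plate, same as tag_green, marks the yellow lane (the other one)
- green_1: rigid kraft gift carton, 84 long (own x) x 56 wide (own y) x 75 mm high, about 0.25 kg (varies), with a green sleeve round the middle of its length (over the top too); starts upright on the counter at any yaw. Origin: centre of its underside, z up
- green_2: rigid kraft gift carton, 84 long (own x) x 56 wide (own y) x 75 mm high, about 0.25 kg (varies), with a green sleeve round the middle of its length (over the top too); starts upright on the counter at any yaw. Origin: centre of its underside, z up
- yellow_1: rigid kraft gift carton, 84 long (own x) x 56 wide (own y) x 75 mm high, about 0.25 kg (varies), with a yellow sleeve round the middle of its length (over the top too); starts upright on the counter at any yaw. Origin: centre of its underside, z up
- bar (a joint): travel of the red travel bar along the slope, downhill, m: starts at 0 to 0.015, parked at the upper end (at 0 its front face is 75 mm along uphill of point loading). Sliding takes about 1 N; a spring detent between 0.124 and 0.136 takes about 8 N; past it the bar is home, 0.136 to 0.141, and stops hard. It stays where left
- paddle_top (a point): centre of the top face of the bar's black upright paddle, 40 mm wide (rack's y) x 14 mm thick along the slope, square to the slope, rack's middle line; top 95 mm off the floor, upper 45 mm free on all sides. The bar's red beam reaches 50 mm off the floor; its front face is 35 mm ahead of the paddle's centre. Moves with the bar. Axes as rack
- jar_1: bystander, to be left alone: amber spread jar, black lid, 62 mm diameter, 80 mm high; origin: centre of its underside
- jar_2: bystander, to be left alone: red-brown spread jar, black lid, 62 mm diameter, 80 mm high; origin: centre of its underside
- oil_bottle: bystander, to be left alone: green glass oil bottle, 66 mm diameter, 230 mm high; origin: centre of its underside
- canister: bystander, to be left alone: dark steel canister with wooden lid, 86 mm diameter, 153 mm high; origin: centre of its underside
Not all that is in view belongs to the job. What is shaped like the yellow_1 but turquoise is not meant.

How it is judged:
By the outcome, as a careful person would: the job done as asked, in the order asked, and still so for the second after the job is handed in, with the robot touching nothing.
It also fails if it takes over 70 s, if anything falls off the work surface, if the arm or the gripper's body presses on something with over 40 N, if the wrist force passes 120 N, or if a joint passes its speed limit or range.

## Working session

There is one attempt and no reset: what is moved stays moved. The work goes in short steps, Python scripts to look and compute and a tool call to move; the robot and the scene stay as the last step left them, time stands still between calls to the robot, and variables do not carry over. Pictures are saved under pics/ and viewed, about 8 in all and at most 12, crops included, and the job is handed in when it is done.

Besides the shell and the picture viewer there is one more tool, called after "Emit:" as name(argument=value, ...) on one line, values as JSON. apply_moves: Moves the arm, as the interface text tells. Its arguments: {"type":"object","properties":{"deltas":{"type":"array"},"grip_force":{"type":"number"}},"required":["deltas"]}

```bash
mkdir -p pics; ls
python3 - <<'E'
from plant import robot, viewer, order
import cv2,numpy as np
for n in ("top","scene"):
    im=viewer.read_camera(n); cv2.imwrite(f"pics/{n}0.png",im)
    c=viewer.get_calibration(n); print(n,c)
s=robot.read_state();print(s)
E
```

```text
pics
top {'fx': 452.8460959532265, 'fy': 452.8460959532265, 'cx': 249.84220773869555, 'cy': 205.18848289209868, 'R': array([[-0.00291545, -0.99999345,  0.00214353],
       [-0.98116952,  0.00244658, -0.19313306],
       [ 0.19312656, -0.00266623, -0.98117023]]), 't': array([-0.00518461,  0.59245165,  1.63045622])}
scene {'fx': 348.98241956999095, 'fy': 348.98241956999095, 'cx': 252.49167390073956, 'cy': 191.22163721897186, 'R': array([[ 0.46877573,  0.88331444,  0.0022155 ],
       [ 0.61481314, -0.32447891, -0.71883116],
       [-0.63423507,  0.33833272, -0.69518116]]), 't': array([-0.27516168, -0.24168369,  1.36756932])}
{'t': 0.1, 'q': array([ 1.12459598e+00,  1.31079098e-01,  1.48917607e+00, -2.18650355e-05,
        1.52298716e+00, -8.54054248e-02]), 'dq': array([-1.36776162e-03, -3.19708996e-04, -2.49849758e-03,  4.49947538e-04,
       -3.85057925e-05, -4.17466263e-04]), 'joint_torque': array([ 8.05233176e-04, -5.61338675e+01, -4.93096232e+01,  7.70278741e-02,
        2.91391695e-02, -9.82724873e-05]), 'tool_pos': array([0.21170768, 0.56118862, 0.40379287]), 'orientation': array([-5.63590645e-01, -3.09020606e+00,  2.50898400e-03]), 'force': array([0.17064629, 0.21805989, 0.02401077]), 'wrist_torque': array([ 0.01281984,  0.02770657, -0.01315123]), 'opening': 0.09265292069904048}
```

View pics/top0.png

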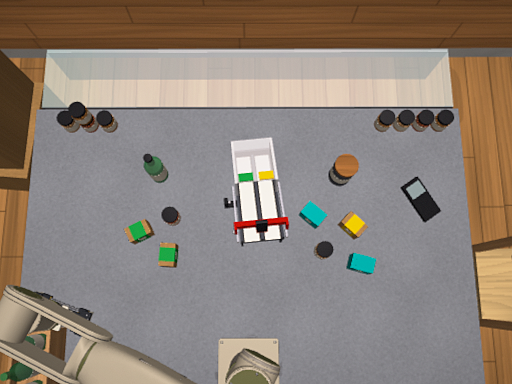

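View pics/scene0.png

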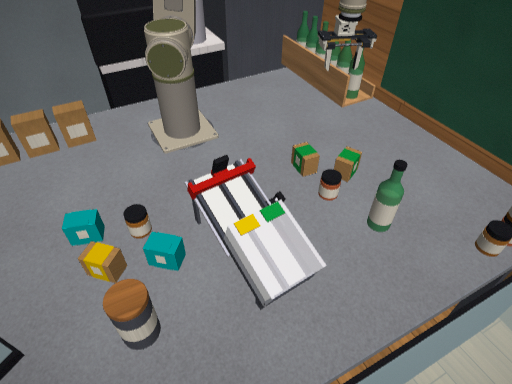

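Both views show the two green cartons on the left, top view (139,231) and (168,254). The yellow one is at (353,225), next to two turquoise decoys. The rack has its green lane on the left (tag 245,177), the yellow lane on the right (266,175), and the red bar at (261,225). Next I'll fit the poses with both cameras.

```bash
cat > h.py <<'E'
import numpy as np,cv2
from scipy.optimize import minimize,least_squares
from scipy.spatial.transform import Rotation as Ro
A=np.radians(20);c,s=np.cos(A),np.sin(A)
def proj(cal,X):
    p=np.atleast_2d(X)@cal['R'].T+cal['t']
    return np.c_[cal['fx']*p[:,0]/p[:,2]+cal['cx'],cal['fy']*p[:,1]/p[:,2]+cal['cy']]
def back(cal,uv,z):
    d=cal['R'].T@[(uv[0]-cal['cx'])/cal['fx'],(uv[1]-cal['cy'])/cal['fy'],1]
    o=-cal['R'].T@cal['t'];return o+d*(z-o[2])/d[2]
def rz(a): return Ro.from_euler('z',a).as_matrix()
def rackpt(p,al,y,n):   # p=(x,y,yaw) ; al along from loading, n off floor
    k=al-4
    return np.array([p[0],p[1],0.105])+rz(p[2])@np.array([k*c+n*s,y,-k*s+n*c])*np.array([1e-3]*3)
def box(p,L=.084,W=.056,H=.075):
    g=np.array([[a*L/2,b*W/2,h*H] for a in(-1,1) for b in(-1,1) for h in(0,1)])
    return g@rz(p[2]).T+[p[0],p[1],0]
def goto(st,pos,yaw=None,n=None):
    "rows (tool axes) from state to TCP pos; yaw = world dir of tool y, mod pi"
    R=Ro.from_rotvec(st['orientation']).as_matrix()
    d=R.T@(np.array(pos)-st['tool_pos'])*1e3
    t=0
    if yaw is not None:
        cur=np.arctan2(R[1,1],R[0,1]); t=-((yaw-cur+np.pi/2)%np.pi-np.pi/2)
    print('shift tool mm',d.round(1),'turn',round(t,3),'q6',st['q'][5].round(2))
E
cat > fit.py <<'E'
from h import *
from plant import robot,viewer
cals={n:viewer.get_calibration(n) for n in("top","scene")}
ims={n:cv2.imread(f"pics/{n}0.png") for n in cals}
S=4
def cut(n,X,r):
    u=proj(cals[n],X)[0].astype(int);return max(u[0]-r,0),max(u[1]-r,0)
def hue(n):
    return cv2.cvtColor(ims[n],cv2.COLOR_BGR2HSV).astype(int)
H={n:hue(n) for n in cals}
def fitbox(uv):
    X0=back(cals['top'],uv,.06);m={}
    for n in cals:
        h=H[n]; k=((h[...,1]>90)&(h[...,2]>40)&(h[...,0]<75)).astype(np.uint8)
        k=cv2.morphologyEx(k,cv2.MORPH_CLOSE,np.ones((3,3)))
        u=proj(cals[n],[[X0[0],X0[1],.04]])[0].astype(int)
        nl,l,st,ce=cv2.connectedComponentsWithStats(k)
        w=l[u[1]-6:u[1]+7,u[0]-6:u[0]+7];i=np.bincount(w[w>0]).argmax()
        pts=np.argwhere(l==i)[:,::-1].astype(np.int32);b=np.zeros(k.shape,np.uint8)
        cv2.fillConvexPoly(b,cv2.convexHull(pts),1);m[n]=b
    def cost(p):
        t=0
        for n,b in m.items():
            a=np.zeros((b.shape[0]*S,b.shape[1]*S),np.uint8)
            hu=cv2.convexHull(proj(cals[n],box(p)).astype(np.float32))
            cv2.fillConvexPoly(a,np.round((hu+.5)*S*16-8).astype(np.int32),1,shift=4)
            B=cv2.resize(b,None,fx=S,fy=S,interpolation=cv2.INTER_NEAREST)
            t+=1-(a&B).sum()/(a|B).sum()
        return t
    best=min((minimize(cost,[X0[0],X0[1],y],method='Nelder-Mead',options=dict(initial_simplex=np.array([[X0[0],X0[1],y],[X0[0]+.01,X0[1],y],[X0[0],X0[1]+.01,y],[X0[0],X0[1],y+.3]]),maxfev=120)) for y in(0,.8,1.6,2.4)),key=lambda r:r.fun)
    return best.x,best.fun
for nm,uv in dict(g1=(139,231),g2=(168,254),y1=(353,225)).items():
    x,f=fitbox(uv);print(nm,x.round(4),round(f,3))
def cen(n,lo,hi,near):
    h=H[n];k=((h[...,0]>=lo)&(h[...,0]<=hi)&(h[...,1]>150)&(h[...,2]>90)).astype(np.uint8)
    nl,l,st,ce=cv2.connectedComponentsWithStats(k)
    i=1+np.argmin(np.hypot(*(ce[1:]-near).T)+(st[1:,4]<30)*1e3);return ce[i],st[i,4],(l==i)
T={}
for n,g,y in(("top",(245,177),(266,175)),("scene",(272,212),(247,225))):
    T[n]=(cen(n,45,75,g)[0],cen(n,20,35,y)[0])
def res(p):
    r=[]
    for n in cals:
        for uv,yy in zip(T[n],(36,-36)): r+=list(proj(cals[n],rackpt(p,79,yy,97))[0]-uv)
    return r
x0=back(cals['top'],T['top'][0],.15);p0=[x0[0]-.1,x0[1]-.04,0]
r=least_squares(res,p0,x_scale=[.01,.01,.1]);print('rack',r.x.round(4),np.round(r.fun,2))
# dark paddle / red bar ends for yaw check
for n,u in(("top",(261,225)),("scene",(222,178))):
    h=H[n];k=((h[...,0]<8)|(h[...,0]>172))&(h[...,1]>180)&(h[...,2]>70)
    pts=np.argwhere(k)[:,::-1];pts=pts[np.hypot(*(pts-u).T)<60].astype(np.float32)
    print(n,'red',cv2.minAreaRect(pts)); 
    for tr in(0,15):print('  pred beam top front mid/ends',tr,[proj(cals[n],rackpt(r.x,-75+tr,y,50))[0].round(1) for y in(-94,0,94)], 'paddle',proj(cals[n],rackpt(r.x,-110+tr,0,95))[0].round(1))
im=ims['top'].copy();
im=cv2.resize(im[130:260,200:330],None,fx=5,fy=5,interpolation=cv2.INTER_CUBIC)[:600]
for a in(-75,-60,60,79):
  for y in(-94,-36,0,36,94):
    for nn,cl in((0,(255,0,255)),(50,(255,255,0)),(94,(0,128,255))):
      u=(proj(cals['top'],rackpt(r.x,a,y,nn))[0]-[200,130])*5+2;cv2.circle(im,tuple(u.astype(int)),3,cl,-1)
cv2.imwrite('pics/chk.png',im)
E
python3 fit.py
```

```text
g1 [0.4975 0.4054 2.0443] 0.167
g2 [ 0.4108  0.2945 -0.0977] 0.164
y1 [ 0.5208 -0.3902  0.7967] 0.645
rack [ 0.5729 -0.0393  0.0995] [ 0.57  0.09  0.35 -0.13  0.24 -0.08  0.28 -0.33]
top red ((260.9714660644531, 224.7086639404297), (11.630514144897461, 53.93748474121094), 84.4006576538086)
  pred beam top front mid/ends 0 [array([288.3, 217.4]), array([261.1, 220.2]), array([233.8, 222.9])] paddle [262.1 222.7]
  pred beam top front mid/ends 15 [array([287.7, 213.7]), array([260.6, 216.4]), array([233.5, 219.1])] paddle [261.6 218.8]
scene red ((220.67791748046875, 176.76907348632812), (16.53359031677246, 70.47714233398438), 66.21796417236328)
  pred beam top front mid/ends 0 [array([191.5, 190.2]), array([224.4, 176.3]), array([254.6, 163.5])] paddle [219.7 156.2]
  pred beam top front mid/ends 15 [array([194.3, 195.1]), array([227.3, 180.8]), array([257.5, 167.8])] paddle [222.6 160.8]
```

View pics/chk.png

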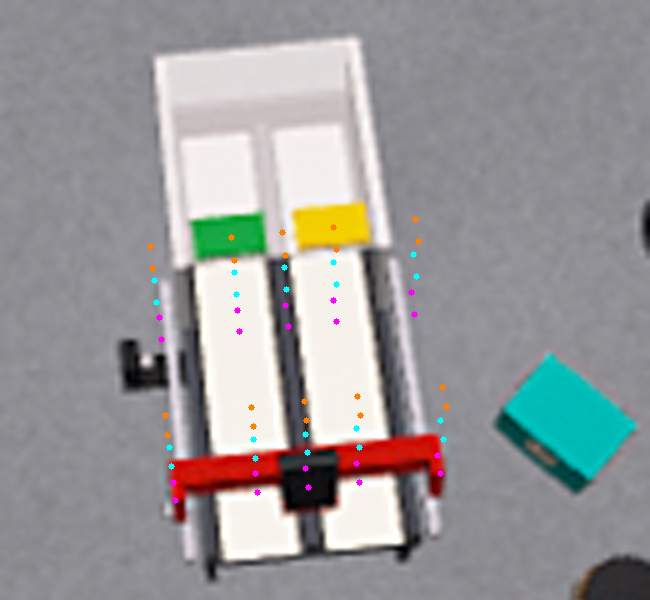

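Rack fit is good: the tag and hood marks coincide and bar travel is about 0. The yellow mask probably merged with something, so I'll refit only that one, locate the bystanders, and print the first move.

```bash
sed -i "s/k=cv2.morphologyEx(k,cv2.MORPH_CLOSE.*/k=cv2.morphologyEx(k,cv2.MORPH_OPEN,np.ones((3,3)))/; s/^for nm,uv in dict.*/for nm,uv in dict(y1=(353,225)).items():/" fit.py
sed -i '/^# dark/,$d' fit.py
cat >> fit.py <<'E'
for nm,uv,z in(("jar1",(170,215),.08),("jar2",(324,249),.08),("bottle",(149,158),.23),("can",(346,163),.153),("turqA",(314,215),.06),("turqB",(362,264),.06)):
    print(nm,back(cals['top'],uv,z).round(3))
st=robot.read_state()
print(Ro.from_rotvec(st['orientation']).as_matrix().round(3))
# grasp g2 at 50mm: TCP z = .050+.167
goto(st,[.4108,.2945,.33],-.0977+np.pi/2)
goto(st,[.4975,.4054,.33],2.0443+np.pi/2)
E
python3 fit.py
```

```text
y1 [ 0.5211 -0.3903  0.813 ] 0.658
rack [ 0.5729 -0.0393  0.0995] [ 0.57  0.09  0.35 -0.13  0.24 -0.08  0.28 -0.33]
jar1 [0.552 0.286 0.08 ]
jar2 [ 0.426 -0.274  0.08 ]
bottle [0.723 0.337 0.23 ]
can [ 0.727 -0.351  0.153]
turqA [ 0.554 -0.245  0.06 ]
turqB [ 0.373 -0.414  0.06 ]
[[-0.936  0.353 -0.001]
 [ 0.353  0.936 -0.001]
 [ 0.    -0.002 -1.   ]]
shift tool mm [-280.4 -179.1   74.1] turn -0.263 q6 -0.09
shift tool mm [-322.4  -44.7   73.8] turn 0.736 q6 -0.09
```

```bash
cat > plan.py <<'E'
from h import *
from plant import robot,viewer
def rows(st,pos,yaw,n,grip):
    R=Ro.from_rotvec(st['orientation']).as_matrix()
    cur=np.arctan2(R[1,1],R[0,1]); t=-((yaw-cur+np.pi/2)%np.pi-np.pi/2)
    D=(np.array(pos)-st['tool_pos'])*1e3/n
    out=[]
    for i in range(n):
        Ri=R@rz(t/n*i); out.append([grip,[int(v) for v in (Ri.T@D).round()],round(t/n,3)])
    print('turn',round(t,3),'q6',st['q'][5].round(2));print(out)
E
python3 - <<'E'
from plan import *
st=robot.read_state()
rows(st,[.4975,.4054,.33],2.0443+np.pi/2,6,92)
E
```

```text
turn 0.736 q6 -0.09
[[92, [-54, -7, 12], np.float64(0.123)], [92, [-54, -1, 12], np.float64(0.123)], [92, [-54, 6, 12], np.float64(0.123)], [92, [-53, 12, 12], np.float64(0.123)], [92, [-51, 19, 12], np.float64(0.123)], [92, [-48, 25, 12], np.float64(0.123)]]
```

Emit:
apply_moves(deltas=[[92, [-54, -7, 12], 0.123], [92, [-54, -1, 12], 0.123], [92, [-54, 6, 12], 0.123], [92, [-53, 12, 12], 0.123], [92, [-51, 19, 12], 0.123]], grip_force=15)

```text
t: 0.72
tool_pos: [0.4516, 0.4304, 0.3439]
orientation: [-1.478, -2.772, 0.001]
force: [-0.0, 0.6, -1.0]
opening: 0.092
```

Emit:
apply_moves(deltas=[[92, [-48, 25, 12], 0.123], [92, [0, 0, 0], 0]])

```text
t: 0.98
tool_pos: [0.5005, 0.403, 0.3305]
orientation: [-1.648, -2.674, 0.005]
force: [-0.4, -0.3, 0.1]
opening: 0.0918
```

Run:
```python
from plan import *
st=robot.read_state();print(st['t'],st['tool_pos'])
cal=viewer.get_calibration('wrist');print(cal)
cv2.imwrite('pics/w1.png',viewer.read_camera('wrist'))
rows(st,[.4975,.4054,.212],2.0443+np.pi/2,3,92)
```

```text
0.975 [0.50050312 0.4030262  0.33045601]
{'fx': 297.3186396354542, 'fy': 297.3186396354542, 'cx': 257.49350539487125, 'cy': 187.52587129596247, 'R': array([[ 0.89343373,  0.44918862, -0.00239992],
       [ 0.4341094 , -0.86204363,  0.2615909 ],
       [ 0.11543482, -0.23475596, -0.96517586]]), 't': array([-0.62724744,  0.11858834,  0.35552319])}
turn -0.008 q6 0.13
[[92, [1, 0, 39], np.float64(-0.003)], [92, [1, 0, 39], np.float64(-0.003)], [92, [1, 0, 39], np.float64(-0.003)]]
```

View pics/w1.png

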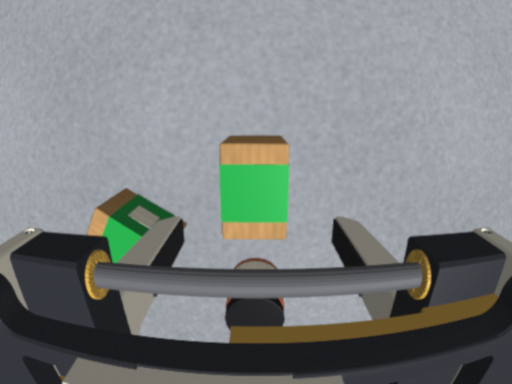

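Wrist view: carton green_1 is upright and square to the jaws. Its top spans about (220–290, 143–238) and it's centred between the fingers. I'll back-project the top centre as a check.

```bash
cat >> h.py <<'E'
def wback(cal,uv,z):
    d=np.array([uv[0]-cal['cx'],uv[1]-cal['cy']])/cal['fx'];th=np.hypot(*d)
    v=np.r_[d/max(th,1e-9)*np.sin(th),np.cos(th)];d=cal['R'].T@v;o=-cal['R'].T@cal['t'];return o+d*(z-o[2])/d[2]
E
python3 - <<'E'
from h import *
from plant import viewer,robot
c_=viewer.get_calibration('wrist')
q=[wback(c_,u,.075) for u in((220,164),(289,164),(287,238),(223,238),(254,193))]
for a in q:print(a.round(4))
print('green sleeve centroid')
h=cv2.cvtColor(cv2.imread('pics/w1.png'),cv2.COLOR_BGR2HSV)
m=((h[...,0]>50)&(h[...,0]<75)&(h[...,1]>150)).astype(np.uint8);n,l,s_,ce=cv2.connectedComponentsWithStats(m)
i=1+s_[1:,4].argmax();print(ce[i],wback(c_,ce[i],.075))
E
```

```text
[0.4585 0.4155 0.075 ]
[0.5085 0.4408 0.075 ]
[0.5383 0.3825 0.075 ]
[0.4884 0.3571 0.075 ]
[0.4942 0.4061 0.075 ]
green sleeve centroid
[253.65940274 192.49287059] [0.49372289 0.40637724 0.075     ]
```

Run:
```python
from plan import *
st=robot.read_state()
rows(st,[.494,.4063,.217],2.0443+np.pi/2,3,92)
```

```text
turn -0.004 q6 0.13
[[92, [1, -1, 38], np.float64(-0.001)], [92, [1, -1, 38], np.float64(-0.001)], [92, [1, -1, 38], np.float64(-0.001)]]
```

Emit:
apply_moves(deltas=[[92, [2, -1, 38], 0], [92, [2, -1, 38], 0], [92, [1, -1, 37], 0], [50, [0, 0, 0], 0], [50, [0, 0, 0], 0]], grip_force=15)

```text
t: 1.65
tool_pos: [0.4929, 0.4099, 0.2215]
orientation: [1.638, 2.68, 0.003]
force: [0.4, 0.5, 0.7]
opening: 0.0765
```

Emit:
apply_moves(deltas=[[50, [0, 0, 0], 0], [50, [0, 0, 0], 0]])

```text
t: 1.9
tool_pos: [0.4935, 0.4094, 0.2216]
orientation: [1.64, 2.679, 0.004]
force: [-3.7, -1.9, 2.6]
opening: 0.0568
```

```bash
cat > rk.py <<'E'
from plan import *
P=[.5729,-.0393,.0995]
def pl(y,up,s0=-20,gh=50,tr=0):
    "TCP for carton level, rear bottom edge at s0 on floor, grasp gh above its underside, raised by up mm; y lane"
    r=rackpt(P,s0,y,0)+rz(P[2])@[.042,0,0]
    return r+[0,0,(gh+167+up)*1e-3]
E
python3 - <<'E'
from rk import *
st=robot.read_state();print(st['t'],st['tool_pos'],st['opening'])
print(pl(36,0),pl(-36,0))
p=st['tool_pos'];t=pl(36,0);hi=t[2]+.13
print(np.hypot(*(t-p)[:2]),hi)
rows(st,[t[0],t[1],hi],P[2]+np.pi/2,10,50)
E
```

```text
1.9 [0.49349546 0.40938656 0.2216402 ] 0.05675524712353601
[ 0.5886751  -0.00154623  0.33020848] [ 0.59582728 -0.07319012  0.33020848]
0.4218114816914251 0.460208483439816
turn -1.198 q6 0.14
[[50, [-41, -10, -24], np.float64(-0.12)], [50, [-39, -15, -24], np.float64(-0.12)], [50, [-37, -20, -24], np.float64(-0.12)], [50, [-35, -24, -24], np.float64(-0.12)], [50, [-32, -28, -24], np.float64(-0.12)], [50, [-28, -31, -24], np.float64(-0.12)], [50, [-24, -35, -24], np.float64(-0.12)], [50, [-20, -37, -24], np.float64(-0.12)], [50, [-15, -39, -24], np.float64(-0.12)], [50, [-10, -41, -24], np.float64(-0.12)]]
```

Gripped at 56.8 mm opening. I'll lift first to clear the jar, then carry over.

Emit:
apply_moves(deltas=[[50, [0, 0, -15], 0], [50, [0, 0, -50], 0], [50, [0, 0, -55], 0], [50, [-20, -5, -30], -0.12]], grip_force=20)

```text
t: 2.4
tool_pos: [0.4977, 0.3898, 0.3749]
orientation: [1.471, 2.773, 0.008]
force: [-0.4, -1.0, -2.5]
opening: 0.0559
```

Run:
```python
from rk import *
st=robot.read_state();print(st['t'],st['tool_pos'],st['opening'],st['force'])
t=pl(36,100,gh=55)
print(t)
rows(st,t,P[2]+np.pi/2,10,50)
```

```text
2.4 [0.49774016 0.38978383 0.37491043] 0.05594453598943052 [-0.43135436 -0.98158647 -2.54508459]
[ 0.5886751  -0.00154623  0.43520848]
turn -1.075 q6 -0.01
[[50, [-37, -14, -6], np.float64(-0.107)], [50, [-36, -18, -6], np.float64(-0.107)], [50, [-34, -22, -6], np.float64(-0.107)], [50, [-31, -26, -6], np.float64(-0.107)], [50, [-28, -29, -6], np.float64(-0.107)], [50, [-25, -32, -6], np.float64(-0.107)], [50, [-21, -34, -6], np.float64(-0.107)], [50, [-18, -36, -6], np.float64(-0.107)], [50, [-14, -38, -6], np.float64(-0.107)], [50, [-9, -39, -6], np.float64(-0.107)]]
```

Emit:
apply_moves(deltas=[[50, [-37, -14, -6], -0.107], [50, [-36, -18, -6], -0.107], [50, [-34, -22, -6], -0.107], [50, [-31, -26, -6], -0.107], [50, [-28, -29, -6], -0.107]])

```text
t: 3.02
tool_pos: [0.5426, 0.1915, 0.401]
orientation: [0.686, 3.065, 0.001]
force: [1.1, -0.3, -2.6]
opening: 0.0558
```

Emit:
apply_moves(deltas=[[50, [-25, -32, -6], -0.107], [50, [-21, -34, -6], -0.107], [50, [-18, -36, -6], -0.107], [50, [-14, -38, -6], -0.107], [50, [-9, -39, -6], -0.107]])

```text
t: 3.65
tool_pos: [0.5869, -0.0049, 0.431]
orientation: [-0.148, 3.137, -0.0]
force: [0.5, -0.2, -2.5]
opening: 0.0561
```

Emit:
apply_moves(deltas=[[50, [0, 0, 0], 0]])

```text
t: 3.78
tool_pos: [0.5872, -0.0062, 0.4312]
orientation: [-0.139, 3.137, -0.002]
force: [0.6, 0.5, -2.4]
opening: 0.056
```

Run:
```python
from rk import *
st=robot.read_state();print(st['t'],st['tool_pos'],st['opening'],st['force'])
rows(st,pl(36,100,gh=55),P[2]+np.pi/2,1,50)
rows(st,pl(36,8,gh=55),P[2]+np.pi/2,3,50)
cv2.imwrite('pics/s1.png',viewer.read_camera('scene'))
cv2.imwrite('pics/w2.png',viewer.read_camera('wrist'))
a=cv2.imread('pics/s1.png')[90:290,150:350];b=cv2.imread('pics/w2.png')
cv2.imwrite('pics/c1.png',np.hstack([cv2.resize(a,(384,384),interpolation=cv2.INTER_CUBIC),cv2.resize(b,(416,384))[:, :]]))
```

```text
3.775 [ 0.58723875 -0.00623715  0.43123346] 0.056007032948011244 [ 0.57526051  0.53227027 -2.3904872 ]
turn -0.011 q6 -1.76
[[50, [-2, 5, -4], np.float64(-0.011)]]
turn -0.011 q6 -1.76
[[50, [-1, 2, 29], np.float64(-0.004)], [50, [-1, 2, 29], np.float64(-0.004)], [50, [-1, 2, 29], np.float64(-0.004)]]
```

View pics/c1.png

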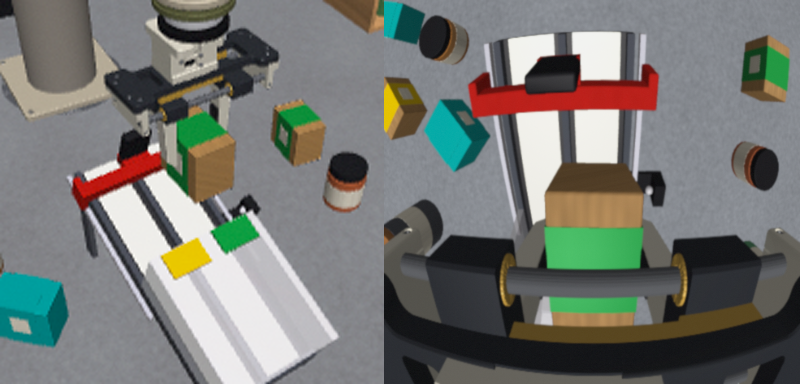

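The scene and wrist views show the carton upright, above the green lane, well between hood and bar. Lowering it now.

Emit:
apply_moves(deltas=[[50, [-2, 5, 20], -0.011], [50, [0, 0, 40], 0], [50, [0, 0, 27], 0], [50, [0, 0, 0], 0]])

```text
t: 4.38
tool_pos: [0.587, 0.0031, 0.3383]
orientation: [0.163, -3.13, -0.002]
force: [-0.4, 0.5, -2.8]
opening: 0.0556
```

Emit:
apply_moves(deltas=[[50, [0, 0, 4], 0], [50, [0, 0, 4], 0], [50, [0, 0, 4], 0]], grip_force=6)

```text
t: 4.75
tool_pos: [0.5889, 0.0017, 0.3316]
orientation: [-0.16, 3.136, -0.0]
force: [0.8, 0.1, -2.5]
opening: 0.0558
```

Emit:
apply_moves(deltas=[[50, [0, 0, 3], 0], [50, [0, 0, 3], 0], [50, [0, 0, 0], 0]])

```text
t: 5.12
tool_pos: [0.5898, 0.0017, 0.3268]
orientation: [-0.16, 3.132, -0.0]
force: [4.8, 1.5, 5.1]
opening: 0.0562
```

Run:
```python
from rk import *
st=robot.read_state();print(st['t'],st['tool_pos'],st['opening'],st['force'])
rows(st,pl(36,0,gh=55),P[2]+np.pi/2,1,50)
cv2.imwrite('pics/s2.png',viewer.read_camera('scene')[90:290,150:350])
```

```text
5.125 [0.58978376 0.00173399 0.32680535] 0.05617970372079304 [4.79001008 1.50182628 5.1267143 ]
turn 0.003 q6 -1.76
[[50, [1, -3, -8], np.float64(0.003)]]
```

Emit:
apply_moves(deltas=[[50, [0, -2, 3], 0], [50, [0, 0, 3], 0]], grip_force=4)

```text
t: 5.42
tool_pos: [0.5889, -0.0006, 0.3188]
orientation: [-0.16, 3.137, -0.001]
force: [2.5, -0.1, 1.6]
opening: 0.0559
```

Run:
```python
from rk import *
st=robot.read_state();print(st['t'],st['tool_pos'],st['opening'],st['force'])
a=viewer.read_camera('scene')[90:290,150:350]
cv2.imwrite('pics/s3.png',cv2.resize(a,(500,500),interpolation=cv2.INTER_CUBIC))
```

```text
5.425 [ 5.88926913e-01 -5.86183620e-04  3.18837129e-01] 0.05592819642237537 [ 2.52113457 -0.0840134   1.63751342]
```

View pics/s3.png

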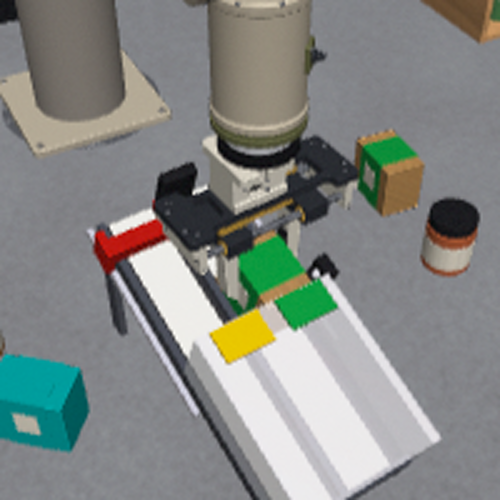

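The carton has pivoted onto the slope, at (275,270) in the crop, and sits just short of the hood edge. Releasing it.

Emit:
apply_moves(deltas=[[72, [0, 0, 0], 0], [72, [0, 0, 0], 0], [72, [0, 0, 0], 0], [72, [0, 0, -20], 0], [72, [0, 0, -50], 0]])

```text
t: 6.1
tool_pos: [0.5879, -0.0002, 0.3877]
orientation: [0.16, -3.132, -0.001]
force: [0.8, -1.1, 0.1]
opening: 0.0719
```

Emit:
apply_moves(deltas=[[92, [0, 0, -50], 0]])

```text
t: 6.22
tool_pos: [0.5885, -0.0003, 0.4415]
orientation: [-0.16, 3.137, -0.0]
force: [0.5, 0.3, 0.5]
opening: 0.0781
```

Run:
```python
from rk import *
st=robot.read_state();print(st['t'],st['tool_pos'],st['opening'],st['force'])
a=viewer.read_camera('scene')[90:290,150:350];b=viewer.read_camera('wrist')
cv2.imwrite('pics/c2.png',np.hstack([cv2.resize(a,(384,384),interpolation=cv2.INTER_CUBIC),cv2.resize(b,(416,384))]))
# g2 approach above, via high
rows(st,[.4108,.2945,.36],-.0977+np.pi/2,8,92)
```

```text
6.225 [ 5.88492066e-01 -2.74090073e-04  4.41464662e-01] 0.07810142884251653 [0.51303285 0.25325395 0.47153422]
turn 0.2 q6 -1.76
[[92, [18, 39, 10], np.float64(0.025)], [92, [19, 38, 10], np.float64(0.025)], [92, [20, 38, 10], np.float64(0.025)], [92, [21, 37, 10], np.float64(0.025)], [92, [22, 37, 10], np.float64(0.025)], [92, [23, 36, 10], np.float64(0.025)], [92, [24, 36, 10], np.float64(0.025)], [92, [25, 35, 10], np.float64(0.025)]]
```

View pics/c2.png

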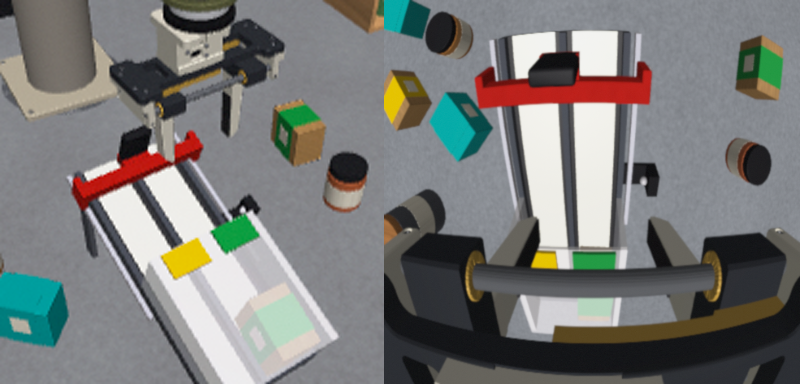

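green_1 is at the stop under the hood, at (275,325) in the left half. Now to green_2.

Emit:
apply_moves(deltas=[[92, [18, 39, 10], 0.025], [92, [19, 38, 10], 0.025], [92, [20, 38, 10], 0.025], [92, [21, 37, 10], 0.025], [92, [22, 37, 10], 0.025]])

```text
t: 6.95
tool_pos: [0.4781, 0.1844, 0.3894]
orientation: [0.037, 3.14, 0.001]
force: [-0.4, -0.5, -0.3]
opening: 0.0923
```

Emit:
apply_moves(deltas=[[92, [23, 36, 10], 0.025], [92, [24, 36, 10], 0.025], [92, [25, 35, 10], 0.025], [92, [0, 0, 0], 0]])

```text
t: 7.45
tool_pos: [0.4105, 0.2955, 0.3586]
orientation: [-0.148, -3.137, 0.0]
force: [1.0, -0.9, 0.1]
opening: 0.092
```

```bash
cat > look.py <<'E'
from rk import *
import sys
def sleeve(lo,hi):
    st=robot.read_state();cal=viewer.get_calibration('wrist');im=viewer.read_camera('wrist')
    h=cv2.cvtColor(im,cv2.COLOR_BGR2HSV)
    m=((h[...,0]>lo)&(h[...,0]<hi)&(h[...,1]>150)&(h[...,2]>110)).astype(np.uint8)
    m=cv2.morphologyEx(m,cv2.MORPH_OPEN,np.ones((5,5)))
    n,l,s_,ce=cv2.connectedComponentsWithStats(m);i=1+s_[1:,4].argmax()
    pts=np.argwhere(l==i)[:,::-1]
    w=np.array([wback(cal,u,.075)[:2] for u in pts])*1e3
    r=cv2.minAreaRect(w.astype(np.float32));print('sleeve',ce[i],'rect mm',r)
    return st,im
E
python3 - <<'E'
from look import *
st,im=sleeve(50,75);cv2.imwrite('pics/w3.png',im);print(st['t'],st['tool_pos'])
rows(st,[.4108,.2945,.217],-.0977+np.pi/2,3,92)
E
```

```text
sleeve [255.52964824 185.81306533] rect mm ((408.20697021484375, 293.85247802734375), (54.794395446777344, 47.664432525634766), 85.95592498779297)
7.45 [0.41046126 0.29548864 0.3585981 ]
turn 0.004 q6 -0.95
[[92, [0, 0, 47], np.float64(0.001)], [92, [0, 0, 47], np.float64(0.001)], [92, [0, 0, 47], np.float64(0.001)]]
```

Emit:
apply_moves(deltas=[[92, [2, -1, 47], 0], [92, [0, 0, 47], 0], [92, [0, 0, 47], 0], [50, [0, 0, 0], 0], [50, [0, 0, 0], 0]], grip_force=20)

```text
t: 8.12
tool_pos: [0.4113, 0.2928, 0.2199]
orientation: [0.155, 3.136, 0.002]
force: [0.7, 0.2, 1.0]
opening: 0.0767
```

Emit:
apply_moves(deltas=[[50, [0, 0, 0], 0], [50, [0, 0, 0], 0]])

```text
t: 8.38
tool_pos: [0.4109, 0.2933, 0.2197]
orientation: [0.153, 3.135, 0.003]
force: [-0.3, 0.2, -0.0]
opening: 0.0564
```

Emit:
apply_moves(deltas=[[50, [0, 0, -20], 0], [50, [0, 0, -55], 0], [50, [0, 0, -60], 0], [50, [0, 0, -50], 0], [50, [0, 0, 0], 0]])

```text
t: 9.0
tool_pos: [0.411, 0.2935, 0.4087]
orientation: [0.153, 3.129, 0.008]
force: [1.0, -0.4, -4.2]
opening: 0.0564
```

Run:
```python
from rk import *
st=robot.read_state();print(st['t'],st['tool_pos'],st['opening'],st['force'])
rows(st,pl(36,100,gh=53),P[2]+np.pi/2,9,50)
```

```text
9.0 [0.41099292 0.29351459 0.40868022] 0.056363088723725904 [ 1.00547744 -0.40118432 -4.17133279]
turn -0.197 q6 -0.95
[[50, [-23, -31, -3], np.float64(-0.022)], [50, [-22, -31, -3], np.float64(-0.022)], [50, [-21, -32, -3], np.float64(-0.022)], [50, [-21, -32, -3], np.float64(-0.022)], [50, [-20, -33, -3], np.float64(-0.022)], [50, [-19, -33, -3], np.float64(-0.022)], [50, [-19, -33, -3], np.float64(-0.022)], [50, [-18, -34, -3], np.float64(-0.022)], [50, [-17, -34, -3], np.float64(-0.022)]]
```

Emit:
apply_moves(deltas=[[50, [-23, -31, -20], -0.022], [50, [-22, -31, -20], -0.022], [50, [-21, -32, -10], -0.022], [50, [-21, -32, 0], -0.022], [50, [-20, -33, 0], -0.022]])

```text
t: 9.62
tool_pos: [0.5086, 0.1272, 0.451]
orientation: [0.021, -3.139, 0.0]
force: [0.9, 0.3, -2.9]
opening: 0.0564
```

Emit:
apply_moves(deltas=[[50, [-19, -33, 0], -0.022], [50, [-19, -33, 0], -0.022], [50, [-18, -34, 10], -0.022], [50, [-17, -34, 10], -0.022], [50, [0, 0, 0], 0]])

```text
t: 10.25
tool_pos: [0.5876, -0.0045, 0.4291]
orientation: [0.153, -3.133, -0.0]
force: [-1.0, -0.3, -3.2]
opening: 0.056
```

Run:
```python
from rk import *
st=robot.read_state();print(st['t'],st['tool_pos'],st['opening'],st['force'])
print(pl(36,0,gh=53));rows(st,pl(36,8,gh=53),P[2]+np.pi/2,3,50)
```

```text
10.25 [ 0.58755562 -0.00448606  0.42909117] 0.05603640508235313 [-0.95035927 -0.28438405 -3.20720459]
[ 0.5886751  -0.00154623  0.33320848]
turn -0.002 q6 -1.76
[[50, [-1, 1, 29], np.float64(-0.001)], [50, [-1, 1, 29], np.float64(-0.001)], [50, [-1, 1, 29], np.float64(-0.001)]]
```

Emit:
apply_moves(deltas=[[50, [-1, 3, 20], -0.002], [50, [0, 0, 40], 0], [50, [0, 0, 28], 0], [50, [0, 0, 0], 0]])

```text
t: 10.75
tool_pos: [0.5862, 0.0022, 0.3404]
orientation: [0.162, -3.13, -0.002]
force: [-0.8, 0.2, -2.9]
opening: 0.0559
```

Emit:
apply_moves(deltas=[[50, [0, 0, 4], 0], [50, [0, 0, 4], 0], [50, [0, 0, 4], 0], [50, [0, 0, 4], 0]], grip_force=6)

```text
t: 11.25
tool_pos: [0.589, 0.0006, 0.3302]
orientation: [-0.16, 3.134, -0.001]
force: [3.9, 1.0, 4.0]
opening: 0.0557
```

Emit:
apply_moves(deltas=[[50, [0, 0, 3], 0], [50, [0, 0, 3], 0], [50, [0, 0, 0], 0]], grip_force=4)

```text
t: 11.62
tool_pos: [0.5879, 0.0008, 0.3223]
orientation: [0.16, -3.137, -0.0]
force: [2.1, 0.2, 0.7]
opening: 0.0563
```

Emit:
apply_moves(deltas=[[72, [0, 0, 0], 0], [72, [0, 0, 0], 0], [72, [0, 0, 0], 0], [72, [0, 0, -20], 0], [72, [0, 0, -50], 0]])

```text
t: 12.25
tool_pos: [0.5872, 0.0008, 0.3917]
orientation: [0.16, -3.132, -0.001]
force: [0.3, 0.6, 0.2]
opening: 0.0719
```

Emit:
apply_moves(deltas=[[92, [0, 0, -60], 0], [92, [0, 0, -10], 0]])

```text
t: 12.5
tool_pos: [0.5887, 0.0007, 0.4708]
orientation: [-0.16, 3.127, -0.002]
force: [0.7, -0.1, 0.5]
opening: 0.0872
```

Run:
```python
from look import *
st=robot.read_state();print(st['t'],st['tool_pos'],st['opening'],st['force'])
a=viewer.read_camera('scene');b=viewer.read_camera('top');cv2.imwrite('pics/top1.png',b);cv2.imwrite('pics/scene1.png',a)
cv2.imwrite('pics/c3.png',np.hstack([cv2.resize(a[90:290,150:350],(400,400),interpolation=cv2.INTER_CUBIC),cv2.resize(b[170:270,300:400],(400,400),interpolation=cv2.INTER_CUBIC)]))
```

```text
12.5 [0.5886805  0.00073844 0.47076329] 0.08720643021638629 [ 0.71780229 -0.13813684  0.45790652]
```

View pics/c3.png

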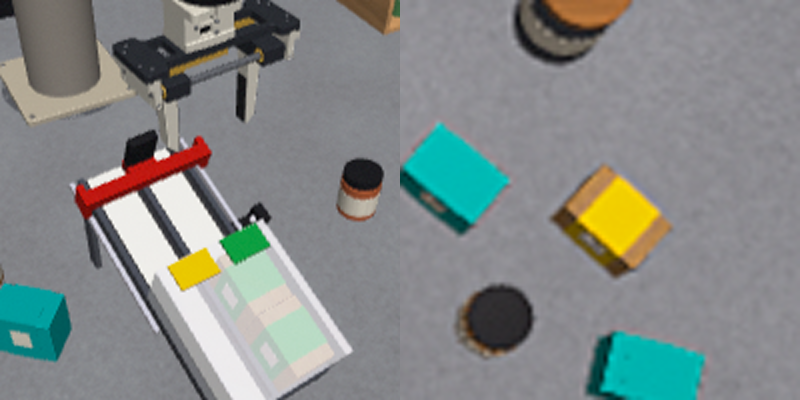

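Both greens are down one behind the other. In the right half the yellow carton's top centre is at (611,222), long axis about 45° yaw. The shortest wrist turn would exceed joint 6's range, so I'll turn the other way.

Run:
```python
from rk import *
c_=viewer.get_calibration('top');b=back(c_,(352.8,225.5),.075);print(b)
st=robot.read_state();R=Ro.from_rotvec(st['orientation']).as_matrix();n=14
D=(np.array([.515,-.385,.36])-st['tool_pos'])*1e3/n;t=2.44/n
print([[92,[int(v) for v in ((R@rz(t*i)).T@D).round()],round(t,3)] for i in range(n)])
```

```text
[ 0.51236281 -0.38321476  0.075     ]
[[92, [8, -27, 8], 0.174], [92, [3, -28, 8], 0.174], [92, [-2, -28, 8], 0.174], [92, [-6, -27, 8], 0.174], [92, [-11, -26, 8], 0.174], [92, [-15, -23, 8], 0.174], [92, [-19, -20, 8], 0.174], [92, [-22, -17, 8], 0.174], [92, [-25, -13, 8], 0.174], [92, [-27, -8, 8], 0.174], [92, [-28, -3, 8], 0.174], [92, [-28, 2, 8], 0.174], [92, [-27, 6, 8], 0.174], [92, [-26, 11, 8], 0.174]]
```

Emit:
apply_moves(deltas=[[92, [8, -27, 8], 0.174], [92, [3, -28, 8], 0.174], [92, [-2, -28, 8], 0.174], [92, [-6, -27, 8], 0.174], [92, [-11, -26, 8], 0.174]])

```text
t: 13.22
tool_pos: [0.5614, -0.1378, 0.4205]
orientation: [-1.184, -2.907, 0.0]
force: [-0.0, -0.4, -0.7]
opening: 0.092
```

Emit:
apply_moves(deltas=[[92, [-15, -23, 8], 0.174], [92, [-19, -20, 8], 0.174], [92, [-22, -17, 8], 0.174], [92, [-25, -13, 8], 0.174], [92, [-27, -8, 8], 0.174]])

```text
t: 13.85
tool_pos: [0.5349, -0.2743, 0.3804]
orientation: [-2.298, -2.137, 0.001]
force: [0.3, 1.1, 0.5]
opening: 0.092
```

Emit:
apply_moves(deltas=[[92, [-28, -3, 8], 0.174], [92, [-28, 2, 8], 0.174], [92, [-27, 6, 8], 0.174], [92, [-26, 11, 8], 0.174], [92, [0, 0, 0], 0]])

```text
t: 14.48
tool_pos: [0.514, -0.3851, 0.3477]
orientation: [-2.887, -1.228, 0.004]
force: [-0.4, -1.0, -1.1]
opening: 0.0918
```

Run:
```python
from look import *
st,im=sleeve(18,38);cv2.imwrite('pics/w4.png',im);print(st['t'],st['tool_pos'],st['q'][5])
rows(st,[.5124,-.3832,.217],.8+np.pi/2,3,92)
```

```text
sleeve [365.65896672 324.64456036] rect mm ((508.7897033691406, -607.0839233398438), (32.78055191040039, 364.5959777832031), 46.47181701660156)
14.475 [ 0.51397366 -0.38505879  0.34767498] 0.043599413103812046
turn 0.005 q6 0.04
[[92, [0, -1, 44], np.float64(0.002)], [92, [0, -1, 44], np.float64(0.002)], [92, [0, -1, 44], np.float64(0.002)]]
```

View pics/w4.png

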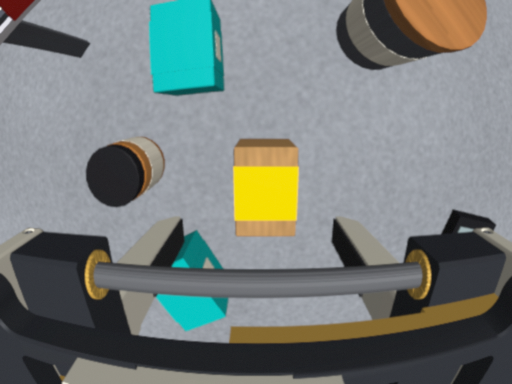

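The yellow carton is square to the jaws with its sleeve centre at (266,193), and both neighbours are clear of the fingers.

Run:
```python
from rk import *
st=robot.read_state();b=wback(viewer.get_calibration('wrist'),(266,193),.075);print(b)
rows(st,[b[0],b[1],.219],.8+np.pi/2,1,92)
```

```text
[ 0.51819476 -0.38943039  0.075     ]
turn 0.008 q6 0.04
[[92, [-1, 7, 129], np.float64(0.008)]]
```

Emit:
apply_moves(deltas=[[92, [-1, 7, 35], 0], [92, [0, 0, 50], 0], [92, [0, 0, 43], 0], [50, [0, 0, 0], 0], [50, [0, 0, 0], 0]], grip_force=20)

```text
t: 15.15
tool_pos: [0.5205, -0.3893, 0.2245]
orientation: [2.887, 1.237, 0.001]
force: [0.2, 0.1, 0.2]
opening: 0.0766
```

Emit:
apply_moves(deltas=[[50, [0, 0, 0], 0], [50, [0, 0, 0], 0]])

```text
t: 15.4
tool_pos: [0.5202, -0.3898, 0.225]
orientation: [2.887, 1.234, 0.001]
force: [-2.5, 4.1, 3.3]
opening: 0.0568
```

Emit:
apply_moves(deltas=[[50, [0, 0, -20], 0], [50, [0, 0, -55], 0], [50, [0, 0, -60], 0], [50, [0, 0, -60], 0], [50, [0, 0, -20], 0]])

```text
t: 16.02
tool_pos: [0.5201, -0.3899, 0.445]
orientation: [2.881, 1.231, 0.006]
force: [0.1, -0.6, -3.1]
opening: 0.0561
```

Run:
```python
from rk import *
st=robot.read_state();print(st['t'],st['tool_pos'],st['opening'],st['force'])
rows(st,pl(-36,108,gh=53),P[2]+np.pi/2,9,50)
```

```text
16.025 [ 0.52008851 -0.38987133  0.44497269] 0.05605890502316496 [ 0.08583306 -0.61954718 -3.09506354]
turn 0.708 q6 0.04
[[50, [31, -18, 0], np.float64(0.079)], [50, [30, -21, 0], np.float64(0.079)], [50, [28, -23, 0], np.float64(0.079)], [50, [26, -25, 0], np.float64(0.079)], [50, [24, -27, 0], np.float64(0.079)], [50, [22, -29, 0], np.float64(0.079)], [50, [20, -30, 0], np.float64(0.079)], [50, [17, -32, 0], np.float64(0.079)], [50, [15, -33, 0], np.float64(0.079)]]
```

Emit:
apply_moves(deltas=[[50, [31, -18, 0], 0.079], [50, [30, -21, 0], 0.079], [50, [28, -23, 0], 0.079], [50, [26, -25, 0], 0.079], [50, [24, -27, 0], 0.079]])

```text
t: 16.65
tool_pos: [0.5616, -0.2124, 0.4364]
orientation: [-3.075, -0.639, 0.003]
force: [0.3, -0.1, -2.7]
opening: 0.0559
```

Emit:
apply_moves(deltas=[[50, [22, -29, 0], 0.079], [50, [20, -30, 0], 0.079], [50, [17, -32, 0], 0.079], [50, [15, -33, 0], 0.079], [50, [0, 0, 0], 0]])

```text
t: 17.27
tool_pos: [0.5968, -0.0705, 0.4364]
orientation: [-3.136, -0.156, 0.003]
force: [0.9, -0.4, -3.7]
opening: 0.056
```

Run:
```python
from rk import *
st=robot.read_state();print(st['t'],st['tool_pos'],st['opening'],st['force'])
print(pl(-36,0,gh=58));rows(st,pl(-36,0,gh=58),P[2]+np.pi/2,2,50)
```

```text
17.275 [ 0.59678455 -0.07049393  0.43644873] 0.055966540825926336 [ 0.85181108 -0.37919211 -3.67548939]
[ 0.59582728 -0.07319012  0.33820848]
turn -0.0 q6 1.27
[[50, [-1, 1, 49], np.float64(-0.0)], [50, [-1, 1, 49], np.float64(-0.0)]]
```

Emit:
apply_moves(deltas=[[50, [-1, 2, 20], 0], [50, [0, 0, 40], 0], [50, [0, 0, 29], 0], [50, [0, 0, 0], 0]])

```text
t: 17.77
tool_pos: [0.594, -0.076, 0.3436]
orientation: [-3.136, -0.15, 0.013]
force: [-0.1, 0.5, -2.9]
opening: 0.0557
```

Emit:
apply_moves(deltas=[[50, [0, 0, 4], 0], [50, [0, 0, 4], 0], [50, [0, 0, 4], 0], [50, [0, 0, 4], 0]], grip_force=6)

```text
t: 18.27
tool_pos: [0.597, -0.075, 0.3348]
orientation: [3.137, 0.152, 0.008]
force: [5.1, 1.5, 4.6]
opening: 0.0561
```

Emit:
apply_moves(deltas=[[50, [0, 0, 3], 0], [50, [0, 0, 3], 0], [50, [0, 0, 0], 0]], grip_force=4)

```text
t: 18.65
tool_pos: [0.5955, -0.075, 0.3259]
orientation: [-3.138, -0.152, 0.003]
force: [2.0, -0.3, -1.1]
opening: 0.0562
```

Emit:
apply_moves(deltas=[[72, [0, 0, 0], 0], [72, [0, 0, 0], 0], [72, [0, 0, 0], 0], [72, [0, 0, -20], 0], [72, [0, 0, -50], 0]])

```text
t: 19.27
tool_pos: [0.595, -0.0749, 0.3956]
orientation: [-3.137, -0.152, 0.008]
force: [1.0, -0.2, 0.8]
opening: 0.0719
```

Emit:
apply_moves(deltas=[[40, [0, 0, -60], 0], [0, [0, 0, -10], 0]])

```text
t: 19.52
tool_pos: [0.5964, -0.0751, 0.4749]
orientation: [3.135, 0.152, 0.017]
force: [-0.4, 0.1, 0.4]
opening: 0.0562
```

Run:
```python
from rk import *
st=robot.read_state();print(st['t'],st['tool_pos'],st['opening'],st['force'],st['orientation'])
a=viewer.read_camera('scene');b=viewer.read_camera('top');cv2.imwrite('pics/top2.png',b);cv2.imwrite('pics/scene2.png',a)
cv2.imwrite('pics/c4.png',np.hstack([cv2.resize(a[90:290,150:350],(400,400),interpolation=cv2.INTER_CUBIC),cv2.resize(b[130:250,200:320],(400,400),interpolation=cv2.INTER_CUBIC)]))
pt=rackpt(P,-110,0,95);print('paddle top',pt)
R=Ro.from_rotvec(st['orientation']).as_matrix();print(R.round(3))
# closed fingertips 25 mm uphill-of-paddle start: tip at n=70, 7+8+12 uphill
tip=rackpt(P,-110,0,95)+rz(P[2])@[-.040,0,-.028];tcp=tip+[0,0,.186]
print('tcp start',tcp,'slope dir',rz(P[2])@[c,0,-s]); rows(st,tcp+[0,0,.08],P[2]+np.pi/2,5,0)
```

```text
19.525 [ 0.59639784 -0.07508858  0.47490759] 0.05621104308269751 [-0.36109949  0.07674337  0.44476397] [3.13505566 0.15192628 0.01680523]
paddle top [ 0.49863609 -0.04671374  0.2332611 ]
[[ 0.995  0.097  0.011]
 [ 0.097 -0.995 -0.002]
 [ 0.011  0.003 -1.   ]]
tcp start [ 0.45883393 -0.05068718  0.3912611 ] slope dir [ 0.93504486  0.09334521 -0.34202014]
turn -0.003 q6 1.26
[[0, [-27, -8, 0], np.float64(-0.001)], [0, [-27, -8, 0], np.float64(-0.001)], [0, [-27, -8, 0], np.float64(-0.001)], [0, [-27, -8, 0], np.float64(-0.001)], [0, [-27, -8, 0], np.float64(-0.001)]]
```

View pics/c4.png

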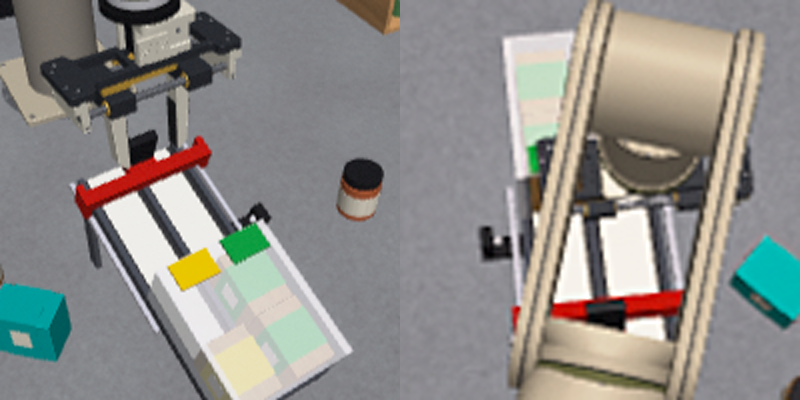

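All three are at the stop: yellow at (235,370), greens at (290,330) and (255,280) in the left half. Now the bar: I'll place closed fingers behind the paddle.

Emit:
apply_moves(deltas=[[0, [-27, -8, 0], 0], [0, [-27, -8, 0], 0], [0, [-27, -8, 0], 0], [0, [-27, -8, 0], 0], [0, [-28, -8, 0], 0]], grip_force=15)

```text
t: 20.25
tool_pos: [0.4554, -0.0481, 0.4648]
orientation: [-3.137, -0.152, 0.005]
force: [0.5, -0.7, 1.4]
opening: 0.0016
```

Emit:
apply_moves(deltas=[[0, [0, 0, 0], 0]])

```text
t: 20.38
tool_pos: [0.4554, -0.048, 0.4655]
orientation: [-3.137, -0.152, 0.003]
force: [0.0, 1.1, -0.1]
opening: 0.0006
```

Run:
```python
from rk import *
st=robot.read_state();print(st['t'],st['tool_pos'],st['opening'],st['force'])
rows(st,[.4588,-.0507,.3913],P[2]+np.pi/2,2,0)
```

```text
20.375 [ 0.4553605  -0.04802009  0.4654734 ] 0.0005638414607596714 [ 0.01452011  1.05616779 -0.13772948]
turn -0.003 q6 1.26
[[0, [2, 2, 37], np.float64(-0.001)], [0, [2, 2, 37], np.float64(-0.001)]]
```

Emit:
apply_moves(deltas=[[0, [1, 2, 30], 0], [0, [1, 1, 30], 0], [0, [1, 0, 14], 0], [0, [0, 0, 0], 0]])

```text
t: 20.88
tool_pos: [0.4599, -0.051, 0.3913]
orientation: [-3.137, -0.152, 0.005]
force: [0.7, -0.2, -0.1]
opening: 0.0003
```

Emit:
apply_moves(deltas=[[0, [8, 0, 0], 0], [0, [9, 0, 3], 0], [0, [14, 0, 5], 0], [0, [14, 0, 5], 0], [0, [14, 0, 5], 0]])

```text
t: 21.5
tool_pos: [0.5199, -0.0453, 0.3754]
orientation: [3.137, 0.152, 0.002]
force: [-1.1, -0.2, 1.6]
opening: 0.0
```

```bash
cat > bar.py <<'E'
from rk import *
st=robot.read_state();d=(st['tool_pos']-[.4588,-.0507,.3913])@rz(P[2])*1e3
print(st['t'],'rack-frame displacement from start',d.round(1),'F',(st['force']@rz(P[2])).round(1))
E
python3 bar.py
```

```text
21.5 rack-frame displacement from start [ 61.3  -0.7 -15.9] F [-1.1 -0.1  1.6]
```

Emit:
apply_moves(deltas=[[0, [14, 0, 5], 0], [0, [14, 0, 5], 0], [0, [14, 0, 5], 0], [0, [12, 0, 4], 0], [0, [10, 0, 4], 0]])

```text
t: 22.12
tool_pos: [0.5833, -0.039, 0.3518]
orientation: [3.138, 0.152, 0.001]
force: [-0.7, 0.4, 1.4]
opening: 0.0002
```

Emit:
apply_moves(deltas=[[0, [5, 0, 2], 0], [0, [4, 0, 1], 0], [0, [4, 0, 2], 0]])

```text
t: 22.5
tool_pos: [0.5953, -0.0379, 0.347]
orientation: [3.138, 0.152, -0.001]
force: [-2.0, 0.5, 3.6]
opening: 0.0008
```

```bash
python3 bar.py
python3 - <<'E'
from rk import *
t=viewer.read_camera('top');a=viewer.read_camera('scene')
cv2.imwrite('pics/c5.png',cv2.resize(a[90:290,150:350],(600,600),interpolation=cv2.INTER_CUBIC))
cal=viewer.get_calibration('scene');h=cv2.cvtColor(a,cv2.COLOR_BGR2HSV)
for tr in(120,139):print(tr,[((proj(cal,rackpt(P,-75+tr,y,50))[0]-[150,90])*3).round() for y in(-94,0,94)])
E
```

```text
22.5 rack-frame displacement from start [137.1  -0.8 -44.3] F [-2.   0.7  3.6]
120 [array([195., 421.]), array([295., 372.]), array([387., 327.])]
139 [array([207., 441.]), array([307., 391.]), array([399., 345.])]
```

View pics/c5.png

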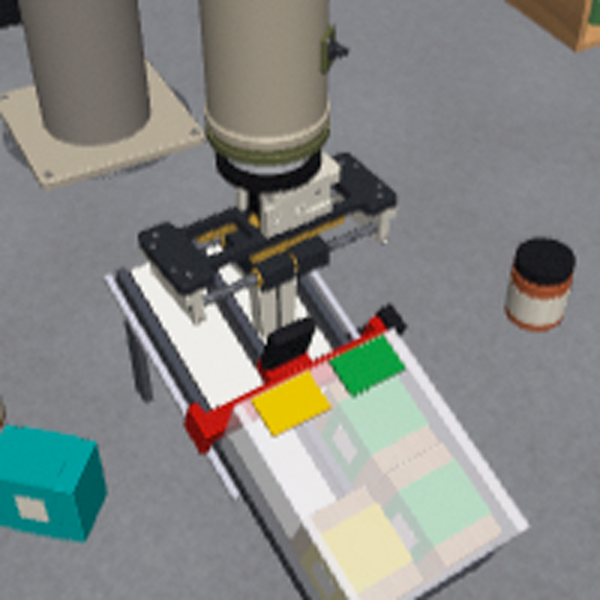

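Bar is just under the hood edge, entering the detent with force rising. I'll push on in small steps.

Emit:
apply_moves(deltas=[[0, [3, 0, 1], 0], [0, [3, 0, 1], 0], [0, [2, 0, 1], 0]])

```text
t: 22.98
tool_pos: [0.6031, -0.0372, 0.3439]
orientation: [3.138, 0.152, -0.002]
force: [-10.6, -0.4, 10.7]
opening: 0.0002
```

Emit:
apply_moves(deltas=[[0, [2, 0, 1], 0], [0, [0, 0, 0], 0]])

```text
t: 23.22
tool_pos: [0.6041, -0.0371, 0.3438]
orientation: [3.138, 0.152, -0.007]
force: [-16.9, -0.5, 15.3]
opening: 0.0002
```

```bash
python3 bar.py
```

```text
23.225 rack-frame displacement from start [145.9  -0.9 -47.5] F [-16.9   1.2  15.3]
```

About 21 N along the slope with almost no motion means it's past the 8 N detent and at the hard stop. Backing off, then lifting clear and looking.

Emit:
apply_moves(deltas=[[0, [-10, 0, 0], 0], [0, [-20, 0, 0], 0], [0, [0, 0, -60], 0], [0, [0, 0, -60], 0], [0, [-60, 0, -10], 0]])

```text
t: 23.85
tool_pos: [0.5181, -0.0459, 0.4781]
orientation: [3.136, 0.153, 0.014]
force: [-0.9, -0.9, 1.8]
opening: 0.0004
```

Emit:
apply_moves(deltas=[[0, [-60, 0, 0], 0], [0, [-20, 0, 0], 0], [0, [0, 0, 0], 0]])

```text
t: 24.22
tool_pos: [0.4352, -0.0534, 0.4732]
orientation: [3.137, 0.151, 0.003]
force: [0.6, -1.0, -0.1]
opening: 0.0006
```

```bash
python3 bar.py
python3 - <<'E'
from rk import *
b=viewer.read_camera('top');a=viewer.read_camera('scene')
cal=viewer.get_calibration('scene');A_=cv2.resize(a[90:290,130:330],(600,600),interpolation=cv2.INTER_CUBIC)
for tr,cl in((128,(255,255,0)),(140,(255,0,255))):
  for y in(-94,-50,0,94):
    u=(proj(cal,rackpt(P,-75+tr,y,50))[0]-[130,90])*3+1;cv2.circle(A_,tuple(u.astype(int)),2,cl,-1)
cv2.imwrite('pics/c6.png',A_)
# paddle blob: where does black paddle-top lie vs prediction
for n,im in(('scene',a),('top',b)):
  ca=viewer.get_calibration(n);h=cv2.cvtColor(im,cv2.COLOR_BGR2HSV)
  k=((h[...,0]<8)|(h[...,0]>172))&(h[...,1]>150)&(h[...,2]>70)
  u=proj(ca,rackpt(P,64,0,50))[0];p=np.argwhere(k)[:,::-1];p=p[np.hypot(*(p-u).T)<50].astype(np.float32)
  print(n,len(p),cv2.minAreaRect(p) if len(p) else '')
  o=cv2.imread(f'pics/{n}0.png')
  diff=cv2.absdiff(o,im).max(2)
E
```

```text
24.225 rack-frame displacement from start [-23.8  -0.4  81.9] F [ 0.5 -1.  -0.1]
scene 225 ((243.7888641357422, 214.7308349609375), (15.324588775634766, 74.62903594970703), 54.27260208129883)
top 294 ((256.73187255859375, 191.93218994140625), (12.113097190856934, 51.82816696166992), 83.1572265625)
```

View pics/c6.png

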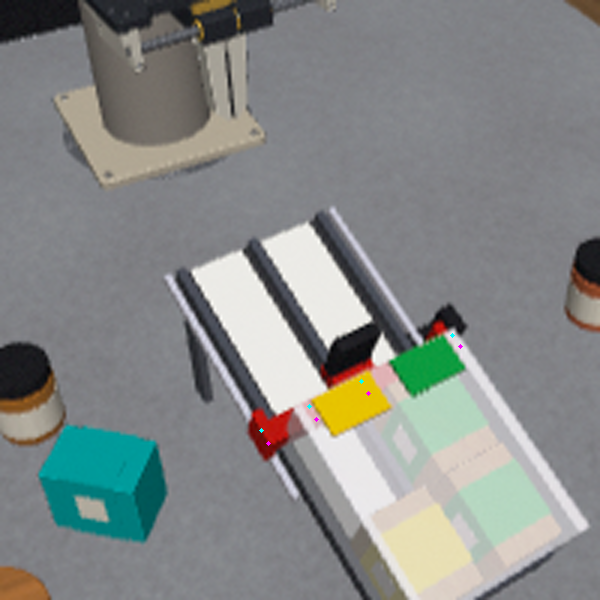

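Run:
```python
from rk import *
for n in('top','scene'):
  o=cv2.imread(f'pics/{n}0.png');im=viewer.read_camera(n);ca=viewer.get_calibration(n)
  def at(tr): return proj(ca,rackpt(P,-75-28+tr,0,95))[0]   # paddle front top edge
  def masks(i):
    g=i.max(2); return g
  # track black paddle: dark blob near predicted paddle
  for lab,i,tr in(('start',o,0),('now',im,139)):
    u=proj(ca,rackpt(P,-110+tr,0,80))[0];k=(i.max(2)<60).astype(np.uint8)
    nn,l,s_,ce=cv2.connectedComponentsWithStats(k)
    j=[(np.hypot(*(ce[q]-u)),q) for q in range(1,nn) if s_[q,4]>15];q=min(j)[1]
    print(n,lab,ce[q].round(2),s_[q],[proj(ca,rackpt(P,-110+t,0,80))[0].round(2).tolist() for t in((0,15) if tr==0 else(124,141))])
```

```text
top start [261.14 225.74] [256 220  12  12 113] [[262.15, 224.9], [261.66, 220.99]]
top now [257.49 190.64] [252 183  11  14  99] [[258.2, 193.75], [257.68, 189.68]]
scene start [219.66 164.  ] [212 155  17  20 206] [[219.01, 159.53], [221.91, 164.05]]
scene now [242.05 196.13] [211 162  54  55 420] [[244.01, 198.46], [247.63, 204.08]]
```

Run:
```python
from plant import order;print(order.close_job())
```

```text
the job is handed in; nothing more can be done
None
```

All three cartons are loaded upright and lengthwise: the two green ones one behind the other in the green lane, the yellow one in the yellow lane. I then pushed the red bar home with closed fingers, backed the arm off so it touches nothing, and handed the job in at about 24 s.

**Cartons:** the last scene picture shows all three under the hood and down at the front stop. None tipped.

**Bar:** four checks say it is home.
- The final push met about 21 N along the slope with almost no movement. That is well over the 8 N detent, so it reached the hard stop.
- The top view puts the travel at about 140 mm, good to 2 mm or so.
- The fingertip displacement gives about 139 mm, but that rests on an estimated starting gap.
- The scene-view tracking of the paddle failed because its dark patch merged with the rails, so I left it out.

**Bystanders:** no path came near them, and those visible in the last pictures stand where they were. I did not measure their positions again at the end.

The two-camera fit for the yellow carton was poor, so I took its position from the wrist camera before gripping; the two agreed to within 3 mm.

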